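# Hang the spare key on the spring hook inside the desk key cabinet

### The arm

A 6-joint arm with a two-finger parallel gripper is mounted at the origin on a cart in front of the work surface, level with it; the furniture and walls round the work are solid. World frame = base frame: x ahead of the robot, y to its left, z up, the work surface at z = 0. Lengths are in m, angles in degrees, forces in N, time in s.
With the tool pointing down it reaches from about 0.4 to 0.825 m from the base axis. Payload 7 kg.
Tool frame: the origin (TCP) lies on the centre line of the jaws, within the pads' length; the fingertips stand 22 mm ahead of it and the grasp point (between the pads) lies 3 mm ahead of it; z points along the fingers, y is the line along which they close (so a half turn about z gives the same grasp; the last joint's range is limited). The gripper opens to 88 mm and grips with 3 to 60 N. Pads are 19 mm wide; open, the fingers measure 130 mm over their backs; the gripper's body (78 mm by 193 mm) begins 47 mm behind the grasp point.
Start: joints at [-60.098, 20.546, 0.682, 0, -70.136, -16.507], TCP at [0.156, -0.657, 0.249] pointing down, gripper open.
Joint ranges: [-176.03, 176.03], [-82.01, 121.73], [-58.28, 71.71], [-173.87, 95.51], [-174.79, -0.11], [-173.66, 173.66]. Speed limits (degrees/s): [136.94, 136.94, 172.46, 180, 180, 180].

### API

Orientations are given as [roll, pitch, yaw] about the fixed x, y, z axes, in that order (R = Rz(yaw) Ry(pitch) Rx(roll)).
In Python, from plant import get_state, cams, r gives the robot as it stands.
- The arm moves only by the tool apply_moves, never from a script. Its argument "targets" is a list of rows, each an object with "dp": the shift along the world's x, y, z in m, a list of three; "yaw": the turn about the world's z in degrees. In form: [{"dp": [x, y, z], "yaw": yaw}, ...]. A call has 1 to 20 rows; each row is the pose to reach, as a shift and turn from the pose commanded when the call began; what a row does not reach only later rows make up. A row lasts 1/12 s, in which the tool goes at most 41.7 mm and 7.16 degrees, less where a joint would pass 70% of its speed; a pose out of reach is approached as far as the arm can. A call with a gripper value outside its range is refused whole. "grip" is the gripper command: -1 is fully open, 1 is shut, values between are in proportion, set as the call begins (left out, the last holds). The fingers move at their own pace and stop on an object; "squeeze" is the grip in N (left out, the last holds). Time passes only in rows, so rows that repeat a pose let the fingers close. It gives the time, the measured TCP pose, the force, the opening and the grip force at its end, in the units of the state.
- get_state(): the state, without advancing time (a new reading comes with each control period).
- cams.capture(name): name is "scene" or "top"; returns a dict with "image" (384x512x3 uint8, red, green, blue), "range_z" (384x512 float32, m along the optical axis (not along the pixel's ray), 0 where there is no reading), "fx", "fy", "cx", "cy" (pixels), "k1" (the pictures are not rectified: a ray, as slopes to the right and down, at radius r is drawn at 1 + k1 r^2 times it, then the intrinsics apply), "R" (3x3) and "t" (3): a world point X has camera coordinates R X + t. Camera axes: x right, y down, z forward; pixel columns grow to the right and rows downward; lengths in m; the calibration is good to about 2 mm. A picture is of the moment at which its call begins.
- r.close_job(): hands the job in; it is judged then, once.
The state is a dict: "time_s": time; "joints": joint angles; "qd": joint speeds; "joint_torque": joint torques, N m; "tcp_pos": TCP position; "eef_rot": TCP orientation; "contact_force": force on the tool from outside, world axes, zero at the start; "moment": the same for the moment, N m; "gripper_width": finger opening in m; "gripper_force": force on a finger pad.
Only numpy, scipy, OpenCV 4.12 (cv2) and the standard library are available. Lean on these libraries where they do the work, as an engineer would, in place of code of your own. Each camera call takes 0.05 s, during which the arm holds its last target. There are 200 camera calls.

### The job

Take the red-handled spare key out of its wooden holder, reach down through the narrow open mouth of the grey key cabinet without touching its white rim, and hang the key by its eye on the brass hook inside, pressed back against the orange spring presser, over the hook's nose and fully down on the hook, so that it hangs upright when you let go. The hook has been slid to an unknown place along its rail, so feel for it and handle key and cabinet gently, and leave the other things on the desk alone.

Things in the scene. Friction and masses are not known exactly. Their poses are not given: they have to be found in the camera images.
- cabinet: Grey steel desktop key cabinet, fixed, 124 (x) x 120 (y) x 135 mm high, clear pane in front, open on top; floor top at 6 mm. Origin: centre of its underside; x points from its clear front to its back, y to its left, z up. Inside, a brass hook on a black carriage has been slid along a rail in y. All contact with it should stay gentle: more than 20 N is too much.
- hook_range (a point): Middle of the stretch in which the hook can be; axes as the cabinet's. The hook is offset in y by an unmeasured h, -14 to +14 mm (it stays put under gentle force). Round brass, 6 mm thick: its level shank, centred at this height (92 mm), runs to the back; its front end is an upturned nose, centred at this x (3 mm either way), top 11 mm above this point.
- press_plane (a point): Front plane (x) of the orange presser at rest, 3 mm behind the nose. Its two pads, 7 to 14 mm either side of the hook, from 11 below to 9 mm above this height, yield 10 mm to +x on a spring: 1.5 N at first, 4 N at the end. To pass behind the nose the 6 mm key plate must push them back 5 to 8 mm, then go down; they then hold it forward on the nose. Axes as the cabinet's.
- hung_eye (a point): Where the centre of the eye of a well hung key is, but for the unmeasured y offset h of the hook: 84 mm above the underside, the eye's upper edge on the shank's top (95 mm), the key plate held between nose and presser. Axes as the cabinet's.
- rim: White rim round the cabinet's mouth, fixed to the cabinet, 8 mm thick, its top at the cabinet's top (135 mm above the desk). The clear mouth inside it is 104 (cabinet x, from -52 to 52) x 100 mm (cabinet y, from -50 to 50). Origin: centre of the mouth, half-way up the rim (131 mm above the cabinet's underside); axes as the cabinet's. Must not be touched by key, fingers or arm.
- key: Red one-piece spare key with a brass blade, about 60 g, 126 mm tall, loose, upright in the holder at first. Origin: middle of the blade's lower end; z up along the key, x across its thickness, y along its width; the same after a half turn about z. Blade: z 0 to 44 mm, 12 wide (y), 6 thick (x). Eye plate: z 44 to 82, 32 wide, 6 thick. Handle: z 82 to 126, 18 wide, 10 thick.
- key_eye (a point): Centre of the key's eye, half-way up the key (63 mm above its lower end): a rectangular window right through the eye plate along the key's x, 12 mm wide (y) and 22 mm high; axes as the key's.
- key_grip (a point): Centre of the key's red handle (104 mm above the key's lower end), to be gripped from above across its 10 mm thickness (key x), so that the fingers fit through the mouth; axes as the key's.
- holder: Fixed block of light wood, 70 (x) x 60 (y) x 50 mm high. Origin: centre of its underside. The key's blade stands in a slot in the middle of its top with 1 mm play all round, the eye plate resting on the top; lift the key straight up by 50 mm to free it.
- mug: Dark mug, 78 x 112 x 102 mm, bystander. Origin: centre of its underside.
- note_pad: Yellow and pink sticky-note block, 75 x 75 x 19 mm, bystander. Origin: centre of its underside.
- stapler: Black stapler, 34 x 134 x 42 mm, bystander. Origin: centre of its underside.
- mouse: Black computer mouse, 117 x 59 x 42 mm, bystander. Origin: centre of its underside.
- earbud_case: White earbud case, 28 x 58 x 46 mm, bystander. Origin: centre of its underside.
Not all that is in view belongs to the job. Of the things that look like the key, the smallest one is meant.

How it is judged (in metres and radians):
On the way:
1. the key is lifted out of its holder (height (world z) of key_eye above 0.125 m), for 0.2 s.
At the end, for the whole second after the job is handed in: The key hangs at rest on the hook behind its nose: in the cabinet's frame its eye's centre is at z 84 +-4 mm, x 4 +-5 mm, y within 20 mm of the middle; it is upright within 0.15 rad and square to the hook within 0.25 rad (z of key_eye in the frame of cabinet between 0.08 and 0.088 m and x of key_eye in the frame of cabinet between -0.001 and 0.009 m and y of key_eye in the frame of cabinet between -0.02 and 0.02 m and angle between key's own z axis and vertical below 0.15 rad and angle between the x axis of key and the x axis of cabinet, either way round below 0.25 rad and linear speed of key below 0.02 m/s); the robot touches nothing.
It fails at once if the cabinet's white rim is touched (more than 1 N) (contact force between rim and anything else above 1 N).
It fails at once if the key is pressed on the cabinet, its hook or its presser with more than 20 N (contact force between key and cabinet above 20 N).
It fails at once if the fingers or the arm push on the cabinet (more than 4 N) (contact force between any of the fingers, the arm and cabinet above 4 N).
It fails at once if a bystander is moved by more than 20 mm (distance of any of mug, note_pad, stapler, mouse, earbud_case from where it was at the start of the episode above 0.02 m).
It also fails if it takes over 54 s, if anything falls off the work surface, if the arm or the gripper's body presses on something with over 40 N, if the wrist force passes 120 N, or if a joint passes its speed limit or range.

## Working session

There is one attempt and no reset: what is moved stays moved. The work goes in short steps, Python scripts to look and compute and a tool call to move; the robot and the scene stay as the last step left them, time stands still between calls to the robot, and variables do not carry over. Pictures are saved under pics/ and viewed, at most 10 in all, crops included, and the job is handed in when it is done.

Besides the shell and the picture viewer there is one more tool, called as name(argument=value, ...), one argument or row to a line, values as JSON. apply_moves: Moves the arm, as the interface text tells. Its arguments: {"type":"object","properties":{"targets":{"type":"array","items":{"type":"object","properties":{"dp":{"type":"array","items":{"type":"number"}},"yaw":{"type":"number"}}}},"grip":{"type":"number"},"squeeze":{"type":"number"}},"required":["targets"]}

```bash
mkdir -p pics; ls
cat > h.py <<'E'
import numpy as np,cv2
from plant import get_state,cams,r
def cap(n,f=None):
    c=cams.capture(n); np.savez(''+(f or n)+'.npz',**c)
    if f: cv2.imwrite('pics/'+f+'.png',c['image'][:,:,::-1])
    return c
def ld(n): return dict(np.load(''+n+'.npz'))
def cloud(c):
    h,w=c['range_z'].shape; v,u=np.mgrid[:h,:w].astype(float)
    K=np.array([[c['fx'],0,c['cx']],[0,c['fy'],c['cy']],[0,0,1.]])
    s=cv2.undistortPoints(np.stack([u,v],-1).reshape(-1,1,2),K,np.array([float(c['k1']),0,0,0])).reshape(h,w,2)
    z=c['range_z']; P=np.dstack([s*z[...,None],z])
    return (P-c['t'])@c['R']
def proj(c,X):
    X=np.atleast_2d(X)@c['R'].T+c['t']; s=X[:,:2]/X[:,2:]; k=1+c['k1']*(s**2).sum(1)
    return np.c_[s[:,0]*k*c['fx']+c['cx'],s[:,1]*k*c['fy']+c['cy']]
E
python3 - <<'E'
from h import *
a=cap('scene','scene0');b=cap('top','top0')
for c in(a,b): print(c['R'],c['t'],c['fx'],c['k1'], -c['R'].T@c['t'])
print(get_state())
cv2.imwrite('pics/both.png',cv2.resize(np.vstack([a['image'],b['image']])[:,:,::-1],(400,600)))
E
```

```text
pics
[[-0.90470735 -0.42551527 -0.02100875]
 [-0.28674839  0.64465687 -0.70865569]
 [ 0.31508725 -0.63510178 -0.70524163]] [0.54995814 0.25469959 1.02962022] 459.07572381738424 0.01966768692784865 [0.24616566 0.72373538 0.91817929]
[[-0.33287377 -0.94294567  0.00696601]
 [-0.73779789  0.25583889 -0.6246605 ]
 [ 0.58723874 -0.2130726  -0.78086537]] [0.18688101 0.52244086 1.28997171] 470.7167496508118 -0.17985858321603945 [-0.30985781  0.31741558  1.3323406 ]
{'time_s': 0.1, 'joints': array([-6.00977173e+01,  2.05874704e+01,  6.37999994e-01, -1.58427763e-02,
       -7.01339428e+01, -1.65073563e+01]), 'qd': array([ 0.01869698, -0.13688854,  0.14645687,  0.04997321,  0.01564553,
       -0.10234626]), 'joint_torque': array([-2.02228017e-03, -5.84162629e+01,  2.93756121e+01,  7.01556757e+00,
        1.02402279e-02, -8.35417563e-05]), 'tcp_pos': array([ 0.15625227, -0.6562573 ,  0.24771295]), 'eef_rot': array([ 1.79915793e+02, -9.42278390e-03, -1.66610461e+02]), 'contact_force': array([ 0.07347352, -0.29054275, -0.19551471]), 'moment': array([-0.00840563,  0.01704355, -0.01009461]), 'gripper_force': 0.0, 'gripper_width': 0.08759897736090896}
```

View pics/scene0.png

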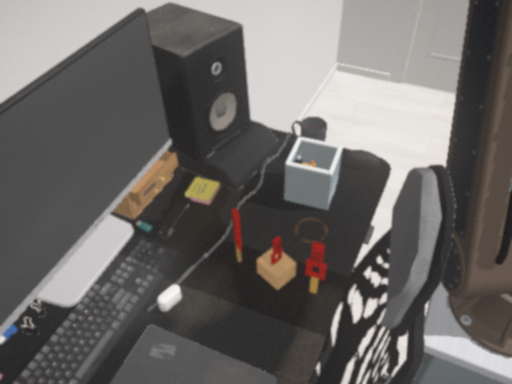

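View pics/top0.png

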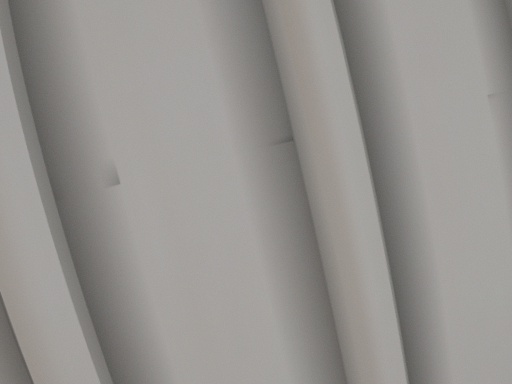

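The scene view shows the holder with a red key at (277,250). Two lookalikes: a longer red item at (237,235) and a larger red key lying at (316,265). The cabinet is at (313,170), the mug behind it at (312,128), and the top view shows only a curtain or wall. I choose the key in the holder and check it in a close crop.

Run:
```python
from h import *
a=ld('scene0');b=ld('top0')
print(np.linalg.det(a['R']),np.linalg.det(b['R']),np.percentile(b['range_z'],[0,5,50,95,100]))
P=cloud(a)
for n,(u,v) in dict(key=(277,245),holdtop=(268,263),big=(316,265),long=(237,235),desk=(250,290),rim1=(288,163),rim2=(338,150)).items():
    print(n,P[v,u].round(3))
im=a['image']
A=cv2.resize(im[190:310,220:340],(480,480),interpolation=cv2.INTER_CUBIC)
B=cv2.resize(im[120:220,270:355],(408,480),interpolation=cv2.INTER_CUBIC)
cv2.imwrite('pics/c1.png',cv2.resize(np.hstack([A,B])[:,:,::-1],(800,432)))
```

```text
1.0 1.0000000000000004 [0.         0.14387681 0.1651599  0.19322571 0.2072169 ]
key [0.495 0.128 0.115]
holdtop [0.514 0.136 0.049]
big [0.4   0.136 0.105]
long [0.592 0.136 0.111]
desk [ 0.537  0.19  -0.004]
rim1 [ 0.572 -0.121  0.132]
rim2 [ 0.47  -0.222  0.133]
```

View pics/c1.png

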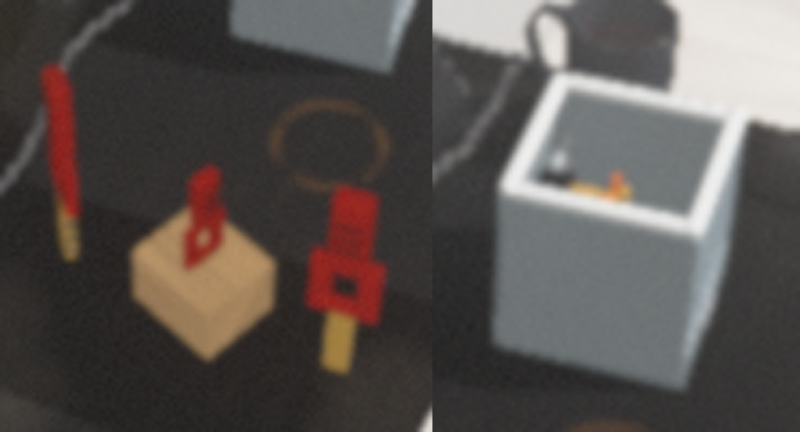

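The crop shows the chosen key at (205,215) with its eye just above the holder. The larger lookalikes stand at (60,165) and (345,280). In the cabinet, the black carriage is at the left (555,175), with brass and orange parts at (600–620,185).

Run:
```python
from h import *
a=ld('scene0');P=cloud(a);im=a['image'].astype(int);Z=P[...,2]
R,G,B=im[...,0],im[...,1],im[...,2]
sub=np.zeros(Z.shape,bool);sub[120:220,270:355]=1
rim=sub&(abs(Z-.134)<.006)&(P[...,0]>.43)&(P[...,0]<.64)&(P[...,1]<-.08)
q=P[rim];print('rim',rim.sum(),np.median(q[:,2]));rr=cv2.minAreaRect(q[:,:2].astype(np.float32));print(rr,cv2.boxPoints(rr))
sub[:]=0;sub[225:300,245:305]=1
hol=sub&(abs(Z-.048)<.006);q=P[hol];rr=cv2.minAreaRect(q[:,:2].astype(np.float32));print('hold',hol.sum(),np.median(q[:,2]),rr)
red=(R>110)&(R>2*G)&(R>2*B)
for n,(u0,u1) in dict(long=(228,247),key=(262,292),big=(300,332)).items():
    m=red.copy();m[:,:u0]=0;m[:,u1:]=0;m[:200]=0;m[310:]=0
    m=cv2.erode(m.astype(np.uint8),np.ones((1,1)))>0
    q=P[m];q=q[(q[:,2]>0.0)&(q[:,2]<.3)]
    print(n,len(q),q.min(0).round(3),q.max(0).round(3))
    if n=='key':
        for lo,hi in((.05,.088),(.09,.128)):
            s=q[(q[:,2]>lo)&(q[:,2]<hi)];w,V=np.linalg.eigh(np.cov(s[:,:2].T));print(lo,len(s),s.mean(0).round(4),np.sqrt(w),V[:,1],np.degrees(np.arctan2(V[1,1],V[0,1])))
        s=q[q[:,2]>.126];print(cv2.minAreaRect(s[:,:2].astype(np.float32)),len(s))
# inside cabinet colours
for n,m in dict(orange=(R>170)&(G>70)&(G<150)&(B<110),brass=(R>150)&(G>120)&(B<120)).items():
    m=m.copy();m[:145]=0;m[175:]=0;m[:,:285]=0;m[:,345:]=0
    v,u=np.nonzero(m);
    for i in range(len(v)): print(n,u[i],v[i],im[v[i],u[i]],P[v[i],u[i]].round(3))
```

```text
rim 544 0.1333000270457012
((0.5227506756782532, -0.17882613837718964), (0.12469690293073654, 0.12625765800476074), 4.689417839050293) [[ 0.45544988 -0.1210059 ]
 [ 0.46577197 -0.2468409 ]
 [ 0.5900515  -0.23664638]
 [ 0.5797294  -0.11081138]]
hold 552 0.04813003823620203 ((0.4999091923236847, 0.12494108080863953), (0.06217431277036667, 0.07156457751989365), 69.31006622314453)
long 219 [ 0.584 -0.005  0.   ] [0.664 0.143 0.175]
key 169 [0.491 0.11  0.05 ] [0.504 0.14  0.133]
0.05 75 [0.4981 0.1253 0.07  ] [0.00168659 0.01000243] [0.34623722 0.938147  ] 69.74266157849827
0.09 68 [0.4976 0.129  0.1109] [0.00184446 0.00517012] [0.51479014 0.85731623] 59.016571515722525
((0.49918779730796814, 0.12548568844795227), (0.016171501949429512, 0.009956800378859043), 67.6279067993164) 29
big 478 [ 0.379 -0.009  0.001] [0.434 0.145 0.175]
orange 312 160 [172 124 104] [ 0.543 -0.234  0.063]
orange 312 161 [190 124  92] [ 0.529 -0.189  0.1  ]
orange 313 161 [180 124 101] [ 0.54  -0.233  0.061]
orange 312 162 [192 121  83] [ 0.528 -0.186  0.099]
orange 313 162 [185 128  96] [ 0.539 -0.23   0.06 ]
or
[... 1550 characters left out ...]
 [161 141 110] [ 0.533 -0.233  0.056]
brass 308 164 [195 164 116] [ 0.554 -0.234  0.044]
brass 309 164 [187 152 109] [ 0.551 -0.232  0.047]
brass 310 164 [190 145 102] [ 0.547 -0.23   0.05 ]
brass 311 164 [201 142  92] [ 0.531 -0.189  0.088]
brass 312 164 [205 139  80] [ 0.528 -0.186  0.092]
brass 313 164 [200 145  83] [ 0.523 -0.179  0.099]
brass 314 164 [196 156  97] [ 0.52  -0.179  0.1  ]
brass 315 164 [172 147 106] [ 0.533 -0.232  0.053]
brass 311 165 [220 165 117] [ 0.528 -0.178  0.094]
brass 312 165 [208 156 102] [ 0.529 -0.19   0.085]
brass 313 165 [195 150  95] [ 0.522 -0.179  0.096]
brass 314 165 [184 149  98] [ 0.519 -0.178  0.098]
brass 315 165 [165 144 110] [ 0.533 -0.235  0.047]
```

Run:
```python
from h import *
from scipy.optimize import least_squares
a=ld('scene0');P=cloud(a);im=a['image'].astype(int);Z=P[...,2]
R,G,B=im[...,0],im[...,1],im[...,2]
red=(R>100)&(R>1.8*G)&(R>1.8*B)
for n,(u0,u1,v0,v1) in dict(long=(228,247,200,270),big=(300,332,235,300),key=(262,292,230,275)).items():
    m=np.zeros_like(red);m[v0:v1,u0:u1]=red[v0:v1,u0:u1]
    v,u=np.nonzero(m)
    for vv in range(v.min(),v.max()+1,4 if n!='key' else 2):
        s=P[vv,u[v==vv]]; print(n,vv,u[v==vv].min(),u[v==vv].max(),np.median(s,0).round(3),end=' | ')
    print()
# rim: top-face mask brightness (white) fit by rendering
sub=np.zeros(Z.shape,bool);sub[125:215,275:350]=1
g=cv2.cvtColor(a['image'],cv2.COLOR_RGB2GRAY)
def poly(p,hx,hy,z=.135):
    c,s=np.cos(p[2]),np.sin(p[2]);q=np.array([[-hx,-hy],[hx,-hy],[hx,hy],[-hx,hy]])
    return np.c_[q@np.array([[c,s],[-s,c]])+p[:2],np.full(4,z)]
def render(p):
    S=8;u0,v0=275,125;m=np.zeros((90*S,75*S),np.uint8)
    for (hx,hy),val in(((.062,.06),255),((.052,.05),0)):
        o=((proj(a,poly(p,hx,hy))-[u0,v0]+.5)*S).round().astype(np.int32);cv2.fillPoly(m,[o],val)
    m=cv2.resize(m,(75,90),interpolation=cv2.INTER_AREA).astype(float)/255
    return cv2.GaussianBlur(m,(0,0),1.0)
I=g[125:215,275:350].astype(float)
def cost(p):
    M=render([p[0],p[1],p[2]]); w=(M>.02)
    return -np.corrcoef(M[w2].ravel(),I[w2].ravel())[0,1]
w2=cv2.dilate((render([.5228,-.1788,np.radians(4.7)])>.05).astype(np.uint8),np.ones((5,5)))>0
# exclude right/back background brightness
from scipy.optimize import minimize
best=minimize(cost,[.5228,-.1788,np.radians(4.7)],method='Nelder-Mead',options=dict(initial_simplex=[[.5228,-.1788,.082],[.5268,-.1788,.082],[.5228,-.1748,.082],[.5228,-.1788,.12]],xatol=1e-5,fatol=1e-6))
print(best.x[:2],np.degrees(best.x[2]),best.fun)
# depth based: rim pts bright & eroded
q=P[sub&(abs(Z-.1335)<.004)&(g>170)]
q=q[(abs(q[:,0]-.523)<.09)]
rr=cv2.minAreaRect(q[:,:2].astype(np.float32));print(len(q),rr)
```

```text
long 208 234 235 [ 0.69  -0.03  -0.002] | long 212 232 238 [0.602 0.123 0.172] | long 216 233 239 [0.595 0.131 0.17 ] | long 220 233 239 [0.594 0.131 0.156] | long 224 234 239 [0.593 0.13  0.143] | long 228 234 240 [0.594 0.132 0.131] | long 232 234 240 [0.595 0.131 0.116] | long 236 234 240 [0.59  0.136 0.109] | long 240 235 241 [0.59  0.135 0.096] | long 244 236 241 [0.591 0.136 0.081] | long 248 238 241 [0.588 0.138 0.068] | 
big 241 314 315 [ 0.449 -0.009 -0.   ] | big 245 312 324 [0.399 0.137 0.172] | big 249 312 324 [0.4   0.141 0.165] | big 253 312 323 [0.399 0.14  0.151] | big 257 311 322 [0.399 0.141 0.139] | big 261 306 322 [0.405 0.139 0.121] | big 265 306 326 [0.4   0.138 0.106] | big 269 306 325 [0.392 0.138 0.096] | big 273 305 325 [0.403 0.136 0.069] | big 277 316 324 [0.387 0.137 0.067] | 
key 236 277 278 [ 0.542  0.014 -0.001] | key 238 274 280 [0.5   0.121 0.13 ] | key 240 273 280 [0.498 0.126 0.13 ] | key 242 273 279 [0.497 0.131 0.125] | key 244 273 279 [0.497 0.131 0.119] | key 246 273 279 [0.497 0.131 0.113] | key 248 273 281 [0.496 0.127 0.103] | key 250 273 282 [0.495 0.126 0.095] | key 252 273 281 [0.496 0.128 0.09 ] | key 254 272 281 [0.499 0.118 0.07 ] | key 256 271 281 [0.498 0.127 0.073] | key 258 271 280 [0.501 0.12  0.057] | key 260 271 277 [0.501 0.132 0.063] | key 262 271 275 [0.502 0.134 0.058] | 
[ 0.52021095 -0.17852355] 5.687758144057794 -0.7994134487541675
461 ((0.5221509337425232, -0.1792502999305725), (0.12374161928892136, 0.12520305812358856), 4.412150859832764)
```

Run:
```python
from h import *
a=ld('scene0');P=cloud(a);Z=P[...,2]
m=(Z>.16)&(a['range_z']>.2)
q=P[m]
xs=np.arange(-.1,1.0,.1);ys=np.arange(-.9,.6,.1)
for y in ys[::-1]:
    print('%5.2f'%y,*['%5.2f'%(lambda s:s[:,2].max() if len(s)>2 else 0)(q[(q[:,0]>=x)&(q[:,0]<x+.1)&(q[:,1]>=y)&(q[:,1]<y+.1)]) for x in xs])
print(xs)
```

```text
0.50  0.00  0.00  0.00  0.00  0.00  0.00  0.00  0.00  0.00  0.28  0.00
 0.40  0.00  0.00  0.00  0.00  0.00  0.00  0.00  0.00  0.00  0.46  0.00
 0.30  0.00  0.00  0.44  0.44  0.00  0.00  0.00  0.00  0.00  0.53  0.00
 0.20  0.00  0.00  0.45  0.45  0.00  0.00  0.00  0.00  0.00  0.53  0.00
 0.10  0.00  0.33  0.45  0.45  0.17  0.17  0.18  0.17  0.00  0.53  0.00
-0.00  0.00  0.36  0.63  0.64  0.00  0.00  0.00  0.00  0.00  0.53  0.00
-0.10  0.00  0.00  0.00  0.65  0.00  0.00  0.00  0.00  0.00  0.53  0.00
-0.20  0.00  0.00  0.00  0.00  0.00  0.00  0.00  0.00  0.40  0.40  0.40
-0.30  0.00  0.00  0.00  0.00  0.00  0.00  0.00  0.00  0.40  0.40  0.39
-0.40  0.00  0.00  0.00  0.00  0.00  0.00  0.00  0.00  0.00  0.40  0.39
-0.50  0.00  0.00  0.00  0.00  0.00  0.00  0.00  0.00  0.00  0.00  0.00
-0.60  0.00  0.00  0.00  0.00  0.00  0.00  0.00  0.00  0.00  0.00  0.00
-0.70  0.00  0.00  0.00  0.00  0.00  0.00  0.00  0.00  0.00  0.00  0.00
-0.80  0.00  0.00  0.00  0.00  0.00  0.00  0.00  0.00  0.00  0.00  0.00
-0.90  0.00  0.00  0.00  0.00  0.00  0.00  0.00  0.00  0.00  0.00  0.00
[-0.1  0.   0.1  0.2  0.3  0.4  0.5  0.6  0.7  0.8  0.9]
```

Run:
```python
from h import *
a=ld('scene0');P=cloud(a);Z=P[...,2]
for (u,v) in [(415,180),(405,230),(430,230),(400,280),(437,200),(425,300),(380,280),(395,340),(480,100),(490,200),(480,300),(460,150)]: print(u,v,P[v,u].round(3),a['range_z'][v,u].round(3),a['image'][v,u])
m=(a['range_z']>.2)&(P[...,0]>-.1)&(P[...,0]<.4)&(P[...,1]>-.2)&(P[...,1]<.6)&(Z>.05)
q=P[m]
for x in np.arange(-.05,.4,.05):
    print('%.2f'%x,*[('%4.2f-%4.2f'%(s[:,2].min(),s[:,2].max()) if len(s)>3 else '    .    ') for y in np.arange(-.2,.5,.1) for s in [q[(abs(q[:,0]-x-.025)<.025)&(abs(q[:,1]-y-.05)<.05)]]])
print(get_state()['joints'])
```

```text
415 180 [0.256 0.144 0.418] 0.724 [83 80 81]
405 230 [0.247 0.214 0.376] 0.707 [75 74 75]
430 230 [0.217 0.26  0.439] 0.623 [144 141 143]
400 280 [0.234 0.326 0.399] 0.615 [71 71 70]
437 200 [0.218 0.195 0.437] 0.666 [149 147 149]
425 300 [0.199 0.346 0.403] 0.588 [50 49 49]
380 280 [ 0.289 -0.675 -0.959] 2.226 [202 196 189]
395 340 [0.213 0.324 0.249] 0.715 [49 49 47]
480 100 [0.2   0.014 0.502] 0.73 [43 43 46]
490 200 [0.136 0.085 0.368] 0.759 [84 72 64]
480 300 [0.062 0.044 0.056] 0.981 [65 58 53]
460 150 [0.201 0.015 0.4  ] 0.801 [54 50 52]
-0.05     .         .     0.05-0.06     .         .         .         .    
0.00     .         .     0.05-0.18 0.17-0.21     .         .         .    
0.05     .         .     0.05-0.36 0.16-0.33     .         .         .    
0.10     .         .     0.26-0.49 0.13-0.35     .         .         .    
0.15     .         .     0.14-0.63 0.14-0.45 0.29-0.45 0.24-0.44     .    
0.20     .     0.33-0.65 0.33-0.64 0.17-0.45 0.11-0.45 0.10-0.44     .    
0.25     .     0.55-0.62 0.07-0.20 0.05-0.43 0.05-0.38 0.05-0.11     .    
0.30     .         .     0.05-0.12     .         .         .         .    
0.35     .         .         .     0.05-0.17     .         .         .    
[-6.00977173e+01  2.05874704e+01  6.37999994e-01 -1.58427763e-02
 -7.01339428e+01 -1.65073563e+01]
```

apply_moves(
  targets=[
    {"dp": [0.03, 0.022, 0.003], "yaw": 2},
    {"dp": [0.06, 0.045, 0.006], "yaw": 6},
    {"dp": [0.09, 0.067, 0.01], "yaw": 10},
    {"dp": [0.12, 0.09, 0.013], "yaw": 15},
    {"dp": [0.15, 0.11, 0.017], "yaw": 20},
    {"dp": [0.18, 0.135, 0.02], "yaw": 25},
    {"dp": [0.21, 0.157, 0.024], "yaw": 30},
    {"dp": [0.24, 0.18, 0.028], "yaw": 34},
    {"dp": [0.27, 0.202, 0.031], "yaw": 38},
    {"dp": [0.3, 0.225, 0.031], "yaw": 42},
    {"dp": [0.33, 0.247, 0.031], "yaw": 46},
    {"dp": [0.344, 0.257, 0.031], "yaw": 50},
    {"dp": [0.344, 0.257, 0.031], "yaw": 56},
    {"dp": [0.344, 0.257, 0.031], "yaw": 56},
  ],
  grip=-1,
)

```text
time_s: 1.27
tcp_pos: [0.5013, -0.3984, 0.2788]
eef_rot: [179.9, 0.0, -110.2]
contact_force: [-0.3, -0.1, -0.5]
gripper_width: 0.0879
gripper_force: 0.0
```

apply_moves(
  targets=[
    {"dp": [0.004, 0.035, 0], "yaw": 0},
    {"dp": [0.008, 0.07, 0], "yaw": 0},
    {"dp": [0.012, 0.105, 0], "yaw": 0},
    {"dp": [0.016, 0.14, 0], "yaw": 0},
    {"dp": [0.02, 0.175, 0], "yaw": 0},
    {"dp": [0.024, 0.21, 0], "yaw": 0},
    {"dp": [0.028, 0.245, 0], "yaw": 0},
    {"dp": [0.032, 0.28, 0], "yaw": 0},
    {"dp": [0.036, 0.3, 0], "yaw": 0},
    {"dp": [0.036, 0.3, 0], "yaw": 0},
    {"dp": [0.036, 0.3, 0], "yaw": 0},
  ],
)

```text
time_s: 2.18
tcp_pos: [0.5361, -0.0991, 0.2796]
eef_rot: [180.0, -0.0, -110.7]
contact_force: [0.8, -0.3, -0.3]
gripper_width: 0.0876
gripper_force: 0.0
```

Run:
```python
from h import *
s=get_state();print(s['time_s'],s['tcp_pos'],s['eef_rot'],s['joints'],s['contact_force'])
a=cap('scene','scene1');b=cap('top','top1');print(b['R'][0],b['t'],np.abs(b['image'].astype(int)-ld('top0')['image']).mean())
```

```text
2.1833 [ 0.5361451  -0.0990518   0.27957159] [ 1.79993735e+02 -3.15298008e-04 -1.10680590e+02] [ 1.01272681e+01  7.19175067e+00 -1.30035602e+01 -3.12995313e-03
 -6.98102311e+01 -3.08067781e+01] [ 0.77192286 -0.30415663 -0.25539988]
[-0.33287377 -0.94294567  0.00696601] [0.18688101 0.52244086 1.28997171] 1.4314083523220487
```

View pics/scene1.png

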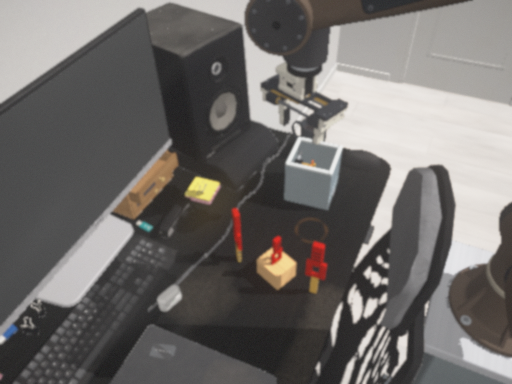

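The arm is over the cabinet area, clear of the chair at (415,240), and the gripper body's long side runs along the closing line. Both lookalikes reach about 0.175 m, so I'll grip near the top of the handle to keep the body above them.

apply_moves(
  targets=[
    {"dp": [-0.006, 0.035, 0], "yaw": 0},
    {"dp": [-0.012, 0.07, 0], "yaw": 0},
    {"dp": [-0.018, 0.105, 0], "yaw": 0},
    {"dp": [-0.024, 0.14, 0], "yaw": 0},
    {"dp": [-0.03, 0.175, 0], "yaw": 0},
    {"dp": [-0.035, 0.21, 0], "yaw": 0},
    {"dp": [-0.037, 0.225, 0], "yaw": 0},
    {"dp": [-0.037, 0.225, -0.02], "yaw": 0},
    {"dp": [-0.037, 0.225, -0.04], "yaw": 0},
    {"dp": [-0.037, 0.225, -0.06], "yaw": 0},
    {"dp": [-0.037, 0.225, -0.08], "yaw": 0},
    {"dp": [-0.037, 0.225, -0.08], "yaw": 0},
    {"dp": [-0.037, 0.225, -0.08], "yaw": 0},
  ],
  grip=-0.4,
)

```text
time_s: 3.37
tcp_pos: [0.4993, 0.124, 0.1992]
eef_rot: [179.9, -0.1, -110.7]
contact_force: [0.1, -0.0, 0.3]
gripper_width: 0.0609
gripper_force: 0.0
```

Run:
```python
from h import *
s=get_state();print(s['time_s'],s['tcp_pos'],s['eef_rot'],s['gripper_width'],s['contact_force'])
a=cap('scene','scene2')
A=cv2.resize(a['image'][150:300,200:350],(600,600),interpolation=cv2.INTER_CUBIC)
# predicted grasp-point descent target and pad axis
t=s['tcp_pos'];u=np.array([np.cos(np.radians(-20.5)),np.sin(np.radians(-20.5)),0])
for d in(-.02,0,.02):
    x=proj(a,np.array([t[0],t[1],.132])+d*u)[0];cv2.circle(A,tuple(((x-[200,150])*4+2).astype(int)),3,(0,255,0),-1)
cv2.imwrite('pics/c2.png',A[:,:,::-1])
```

```text
3.3667 [0.49925808 0.12401145 0.19915088] [ 1.79938781e+02 -1.20493105e-01 -1.10735455e+02] 0.06088824464537592 [ 0.1403364  -0.02411513  0.26786242]
```

View pics/c2.png

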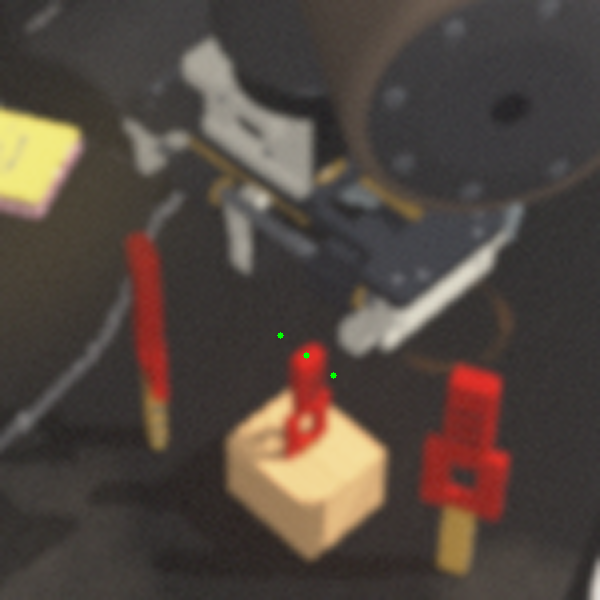

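The crop shows the open fingers straddling the key. The predicted grasp point at (306,355) lies on the handle top at (310,350), about 2 mm towards +x. I'll correct for that, descend and grip.

apply_moves(
  targets=[
    {"dp": [-0.0015, 0.001, -0.015], "yaw": 0},
    {"dp": [-0.0015, 0.001, -0.03], "yaw": 0},
    {"dp": [-0.0015, 0.001, -0.042], "yaw": 0},
    {"dp": [-0.0015, 0.001, -0.05], "yaw": 0},
    {"dp": [-0.0015, 0.001, -0.056], "yaw": 0},
    {"dp": [-0.0015, 0.001, -0.06], "yaw": 0},
    {"dp": [-0.0015, 0.001, -0.063], "yaw": 0},
    {"dp": [-0.0015, 0.001, -0.063], "yaw": 0},
  ],
)

```text
time_s: 4.08
tcp_pos: [0.498, 0.1264, 0.1366]
eef_rot: [-180.0, 0.0, -110.6]
contact_force: [0.6, 0.2, 0.2]
gripper_width: 0.0615
gripper_force: 0.0
```

apply_moves(
  targets=[
    {"dp": [0, 0, 0], "yaw": 0},
    {"dp": [0, 0, 0], "yaw": 0},
    {"dp": [0, 0, 0], "yaw": 0},
    {"dp": [0, 0, 0], "yaw": 0},
    {"dp": [0, 0, 0], "yaw": 0},
    {"dp": [0, 0, 0], "yaw": 0},
    {"dp": [0, 0, 0], "yaw": 0},
    {"dp": [0, 0, 0], "yaw": 0},
  ],
  grip=1,
  squeeze=30,
)

```text
time_s: 4.75
tcp_pos: [0.4979, 0.1264, 0.1366]
eef_rot: [-180.0, 0.0, -110.6]
contact_force: [-1.1, 0.5, 0.8]
gripper_width: 0.0137
gripper_force: 0.0
```

apply_moves(
  targets=[
    {"dp": [0, 0, 0], "yaw": 0},
    {"dp": [0, 0, 0], "yaw": 0},
    {"dp": [0, 0, 0], "yaw": 0},
    {"dp": [0, 0, 0], "yaw": 0},
  ],
)

```text
time_s: 5.08
tcp_pos: [0.4979, 0.1264, 0.1366]
eef_rot: [-180.0, 0.0, -110.6]
contact_force: [0.1, -0.5, 0.5]
gripper_width: 0.0097
gripper_force: 29.9
```

apply_moves(
  targets=[
    {"dp": [0, 0, 0.004], "yaw": 0},
    {"dp": [0, 0, 0.01], "yaw": 0},
    {"dp": [0, 0, 0.018], "yaw": 0},
    {"dp": [0, 0, 0.028], "yaw": 0},
    {"dp": [0, 0, 0.04], "yaw": 0},
    {"dp": [0, 0, 0.055], "yaw": 0},
    {"dp": [0, 0, 0.075], "yaw": 0},
    {"dp": [0, 0, 0.095], "yaw": 0},
    {"dp": [0, 0, 0.115], "yaw": 0},
    {"dp": [0, 0, 0.13], "yaw": 0},
    {"dp": [0, 0, 0.13], "yaw": 0},
  ],
)

```text
time_s: 6.0
tcp_pos: [0.4993, 0.1269, 0.2712]
eef_rot: [-179.7, 0.3, -110.6]
contact_force: [0.8, 0.0, -0.0]
gripper_width: 0.0101
gripper_force: 29.9
```

Run:
```python
from h import *
s=get_state();print(s['time_s'],s['tcp_pos'],s['eef_rot'],s['gripper_width'],s['gripper_force'],s['contact_force'])
a=cap('scene','scene3');P=cloud(a)
x=proj(a,s['tcp_pos'])[0].astype(int);print(x)
im=a['image'].astype(int);R,G,B=im[...,0],im[...,1],im[...,2]
m=np.zeros(R.shape,bool);m[x[1]-20:x[1]+80,x[0]-25:x[0]+25]=1
m&=((R>90)&(R>1.7*G)&(R>1.7*B)); v,u=np.nonzero(m)
q=P[m];k=np.linalg.norm(q[:,:2]-s['tcp_pos'][:2],axis=1)<.03;q=q[k];print(len(q),q.min(0),q.max(0))
for z in np.arange(.1,.28,.01):
    t=q[abs(q[:,2]-z)<.005]
    if len(t): print(round(z,3),len(t),t.mean(0).round(4))
s2=q[q[:,2]<q[:,2].min()+.036];w,V=np.linalg.eigh(np.cov(s2[:,:2].T));print('plate yaw',np.degrees(np.arctan2(V[1,1],V[0,1])))
A=cv2.resize(a['image'][max(0,x[1]-60):x[1]+90,x[0]-75:x[0]+75],(600,600),interpolation=cv2.INTER_CUBIC);cv2.imwrite('pics/c3.png',A[:,:,::-1])
```

```text
6.0 [0.49929508 0.12694614 0.27124705] [-179.74235676    0.2718652  -110.57508222] 0.010072336529544609 29.933590292930603 [ 0.80853495  0.02735908 -0.00469159]
[276 194]
206 [0.48608456 0.1115248  0.18236416] [0.50817261 0.14300902 0.26753096]
0.18 3 [0.4983 0.1246 0.1831]
0.19 42 [0.4993 0.1273 0.1898]
0.2 35 [0.5001 0.1294 0.2001]
0.21 31 [0.4992 0.1282 0.2106]
0.22 35 [0.4998 0.1301 0.22  ]
0.23 21 [0.4993 0.1319 0.2296]
0.24 16 [0.5022 0.1333 0.2391]
0.25 11 [0.5012 0.1343 0.2491]
0.26 11 [0.5028 0.1321 0.2615]
0.27 1 [0.502  0.1315 0.2675]
plate yaw 67.98363967417859
```

View pics/c3.png

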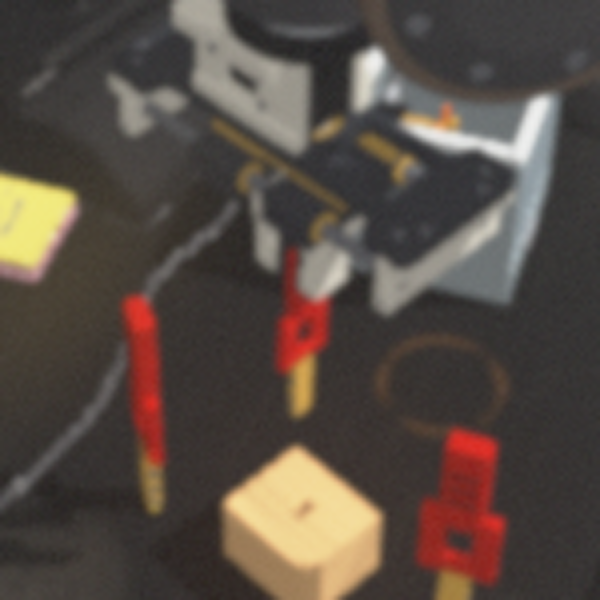

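The crop shows the key held upright between the fingers with its eye and blade clear at (300,340), and the holder empty at (300,500). Next I overlay the hook model on the first image to estimate h.

```bash
cat >> h.py <<'E'
C=np.array([.5215,-.179]);TH=np.radians(5.)
def cab(p):
    p=np.atleast_2d(p).astype(float)/1000;c,s=np.cos(TH),np.sin(TH)
    return np.c_[C[0]+c*p[:,0]-s*p[:,1],C[1]+s*p[:,0]+c*p[:,1],p[:,2]]
def incab(P):
    d=np.asarray(P)-np.r_[C,0];c,s=np.cos(TH),np.sin(TH);return np.stack([c*d[...,0]+s*d[...,1],-s*d[...,0]+c*d[...,1],d[...,2]],-1)*1000
E
python3 - <<'E'
from h import *
a=ld('scene0');S=14;u0,v0=284,138;w,h=57,42
A=cv2.resize(a['image'][v0:v0+h,u0:u0+w],(w*S,h*S),interpolation=cv2.INTER_CUBIC)
def pl(pts,col):
    q=((proj(a,cab(pts))-[u0,v0]+.5)*S).round().astype(np.int32);cv2.polylines(A,[q],False,col,1)
for X,Y in((62,60),(52,50)): pl([[-X,-Y,135],[X,-Y,135],[X,Y,135],[-X,Y,135],[-X,-Y,135]],(0,0,255))
for hh,col in((0,(0,255,0)),):
    pl([[-2,hh,103],[-2,hh,92],[40,hh,92]],col)
    for s in(-1,1): pl([[4,hh+s*7,81],[4,hh+s*14,81],[4,hh+s*14,101],[4,hh+s*7,101],[4,hh+s*7,81]],col)
cv2.imwrite('pics/c4.png',A[:,:,::-1])
E
```

```text
(no output)
```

View pics/c4.png

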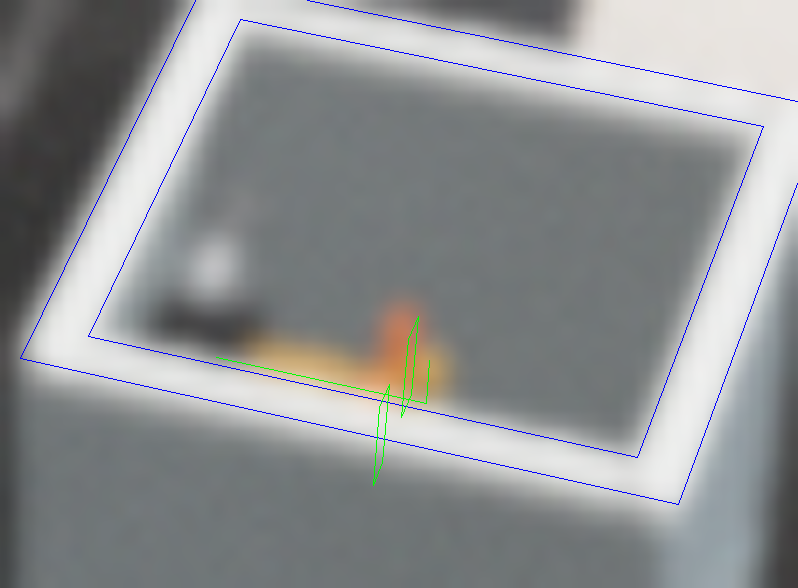

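The overlay fits the rim to about 1 mm. The nose at (440,370) and the orange pad at (402,330) put h at about -2 mm. I'll move above the mouth, 13 mm in front of the nose.

apply_moves(
  targets=[
    {"dp": [0, 0, 0.02], "yaw": 0},
    {"dp": [0.001, -0.015, 0.033], "yaw": 2},
    {"dp": [0.002, -0.04, 0.04], "yaw": 5},
    {"dp": [0.003, -0.07, 0.04], "yaw": 8},
    {"dp": [0.004, -0.1, 0.04], "yaw": 11},
    {"dp": [0.005, -0.13, 0.04], "yaw": 14},
    {"dp": [0.006, -0.16, 0.04], "yaw": 17},
    {"dp": [0.007, -0.19, 0.04], "yaw": 20},
    {"dp": [0.008, -0.22, 0.04], "yaw": 23},
    {"dp": [0.009, -0.25, 0.04], "yaw": 25.5},
    {"dp": [0.0095, -0.275, 0.04], "yaw": 25.5},
    {"dp": [0.0095, -0.295, 0.037], "yaw": 25.5},
    {"dp": [0.0095, -0.305, 0.033], "yaw": 25.5},
    {"dp": [0.0095, -0.308, 0.033], "yaw": 25.5},
    {"dp": [0.0095, -0.308, 0.033], "yaw": 25.5},
    {"dp": [0.0095, -0.308, 0.033], "yaw": 25.5},
    {"dp": [0.0095, -0.308, 0.033], "yaw": 25.5},
  ],
)

```text
time_s: 7.47
tcp_pos: [0.5075, -0.1808, 0.2997]
eef_rot: [-180.0, 0.0, -85.1]
contact_force: [-0.5, -0.1, -0.4]
gripper_width: 0.0095
gripper_force: 29.9
```

Run:
```python
from h import *
s=get_state();print(s['time_s'],s['tcp_pos'],s['eef_rot'],s['gripper_width'],s['contact_force'],incab(s['tcp_pos']))
a=cap('scene','scene4');P=cloud(a)
im=a['image'].astype(int);R,G,B=im[...,0],im[...,1],im[...,2]
m=((R>90)&(R>1.7*G)&(R>1.7*B));q=P[m];q=q[np.linalg.norm(q[:,:2]-s['tcp_pos'][:2],axis=1)<.03];q=q[q[:,2]>.15];Q=incab(q);print(len(q),Q.min(0),Q.max(0))
for z in range(200,300,10):
    t=Q[abs(Q[:,2]-z)<5]
    if len(t): print(z,len(t),t.mean(0).round(1),t[:,1].min().round(1),t[:,1].max().round(1))
```

```text
7.4667 [ 0.50746706 -0.1807758   0.29972673] [-1.79986433e+02  5.58502090e-03 -8.50525159e+01] 0.009525353239109781 [-0.46659514 -0.05320292 -0.4290954 ] [-14.13430898  -0.54599067 299.72672823]
99 [-19.01393064 -16.78935262 210.07646945] [ -9.39408913  16.33292557 298.55270556]
210 2 [-14.7   5.1 212.5] -0.5 10.6
220 15 [-1.440e+01  2.000e-01  2.201e+02] -16.8 15.3
230 17 [-13.6   3.9 230.4] -11.0 16.3
240 8 [-13.3   9.5 240.2] -10.4 14.0
250 12 [-13.7   9.  250.2] 3.7 15.5
260 9 [-14.8   5.6 259.5] 3.6 8.9
270 7 [-15.1   4.8 270.1] 3.6 6.1
280 8 [-14.1   5.  280.6] 3.2 6.9
290 14 [-13.6   4.6 289.5] -2.6 7.8
```

apply_moves(
  targets=[
    {"dp": [0, -0.0013, -0.012], "yaw": 0},
    {"dp": [0, -0.0013, -0.03], "yaw": 0},
    {"dp": [0, -0.0013, -0.05], "yaw": 0},
    {"dp": [0, -0.0013, -0.07], "yaw": 0},
    {"dp": [0, -0.0013, -0.09], "yaw": 0},
    {"dp": [0, -0.0013, -0.105], "yaw": 0},
    {"dp": [0, -0.0013, -0.118], "yaw": 0},
    {"dp": [0, -0.0013, -0.128], "yaw": 0},
    {"dp": [0, -0.0013, -0.134], "yaw": 0},
    {"dp": [0, -0.0013, -0.136], "yaw": 0},
    {"dp": [0, -0.0013, -0.136], "yaw": 0},
    {"dp": [0, -0.0013, -0.136], "yaw": 0},
  ],
)

```text
time_s: 8.52
tcp_pos: [0.5079, -0.1828, 0.1642]
eef_rot: [-179.9, -0.0, -85.1]
contact_force: [-0.7, 0.2, -0.9]
gripper_width: 0.0097
gripper_force: 29.9
```

apply_moves(
  targets=[
    {"dp": [0.001, 0, 0], "yaw": 0},
    {"dp": [0.002, 0, 0], "yaw": 0},
    {"dp": [0.003, 0, 0], "yaw": 0},
    {"dp": [0.004, 0, 0], "yaw": 0},
    {"dp": [0.005, 0, 0], "yaw": 0},
    {"dp": [0.006, 0, 0], "yaw": 0},
    {"dp": [0.006, 0, 0], "yaw": 0},
    {"dp": [0.006, 0, 0], "yaw": 0},
  ],
)

```text
time_s: 9.18
tcp_pos: [0.5133, -0.1829, 0.1635]
eef_rot: [180.0, 0.0, -85.1]
contact_force: [0.4, -0.9, -0.9]
gripper_width: 0.0095
gripper_force: 29.9
```

apply_moves(
  targets=[
    {"dp": [0.001, 0.0003, 0], "yaw": 0},
    {"dp": [0.002, 0.0006, 0], "yaw": 0},
    {"dp": [0.003, 0.0008, 0], "yaw": 0},
    {"dp": [0.004, 0.001, 0], "yaw": 0},
    {"dp": [0.004, 0.001, 0], "yaw": 0},
    {"dp": [0.004, 0.001, 0], "yaw": 0},
  ],
)

```text
time_s: 9.68
tcp_pos: [0.5173, -0.1817, 0.1634]
eef_rot: [180.0, 0.0, -85.1]
contact_force: [-0.9, 1.5, -1.1]
gripper_width: 0.0102
gripper_force: 29.9
```

apply_moves(
  targets=[
    {"dp": [0.001, 0.0001, 0], "yaw": 0},
    {"dp": [0.002, 0.0002, 0], "yaw": 0},
    {"dp": [0.003, 0.0003, 0], "yaw": 0},
    {"dp": [0.004, 0.0004, 0], "yaw": 0},
    {"dp": [0.004, 0.0004, 0], "yaw": 0},
    {"dp": [0.004, 0.0004, 0], "yaw": 0},
  ],
)

```text
time_s: 10.18
tcp_pos: [0.5215, -0.1814, 0.1635]
eef_rot: [-180.0, 0.0, -85.1]
contact_force: [-0.3, 2.2, -1.0]
gripper_width: 0.0097
gripper_force: 29.9
```

Run:
```python
from h import *
s=get_state();print(s['tcp_pos'],s['contact_force'],s['moment'],incab(s['tcp_pos']))
```

```text
[ 0.52148287 -0.18143118  0.16353496] [-0.30086192  2.20148966 -1.02636811] [1.04738995 0.40931658 0.0339755 ] [ -0.22895968  -2.42043442 163.53496131]
```

The +y reaction of about 2 N says the eye's +y edge rests on the nose, so I'll shift +3 mm in y to centre the eye.

apply_moves(
  targets=[
    {"dp": [0, 0.001, 0], "yaw": 0},
    {"dp": [0, 0.002, 0], "yaw": 0},
    {"dp": [0, 0.003, 0], "yaw": 0},
    {"dp": [0, 0.003, 0], "yaw": 0},
    {"dp": [0, 0.003, 0], "yaw": 0},
  ],
)

```text
time_s: 10.6
tcp_pos: [0.5215, -0.1786, 0.1637]
eef_rot: [-180.0, -0.0, -85.1]
contact_force: [-0.1, -0.3, -0.5]
gripper_width: 0.0096
gripper_force: 29.9
```

apply_moves(
  targets=[
    {"dp": [0.001, 0.0001, 0], "yaw": 0},
    {"dp": [0.002, 0.0002, 0], "yaw": 0},
    {"dp": [0.003, 0.0003, 0], "yaw": 0},
    {"dp": [0.003, 0.0003, 0], "yaw": 0},
    {"dp": [0.003, 0.0003, 0], "yaw": 0},
  ],
)

```text
time_s: 11.02
tcp_pos: [0.5241, -0.1783, 0.1634]
eef_rot: [180.0, 0.0, -85.1]
contact_force: [-1.1, -0.2, 0.1]
gripper_width: 0.0098
gripper_force: 30.0
```

Run:
```python
from h import *
s=get_state();print(s['tcp_pos'],s['contact_force'],s['moment'],incab(s['tcp_pos']))
```

```text
[ 0.52406894 -0.17828336  0.1633991 ] [-1.05762934 -0.23632063  0.087986  ] [-0.0817234   0.85945808  0.01013715] [  2.62162155   0.49001385 163.39909986]
```

apply_moves(
  targets=[
    {"dp": [0.001, 0.0001, 0], "yaw": 0},
    {"dp": [0.002, 0.0002, 0], "yaw": 0},
    {"dp": [0.003, 0.0003, 0], "yaw": 0},
    {"dp": [0.004, 0.0004, 0], "yaw": 0},
    {"dp": [0.005, 0.0004, 0], "yaw": 0},
    {"dp": [0.005, 0.0004, 0], "yaw": 0},
    {"dp": [0.005, 0.0004, 0], "yaw": 0},
  ],
)

```text
time_s: 11.6
tcp_pos: [0.5292, -0.1778, 0.1635]
eef_rot: [180.0, 0.0, -85.1]
contact_force: [-3.5, -1.2, 0.4]
gripper_width: 0.0097
gripper_force: 30.0
```

Run:
```python
from h import *
s=get_state();print(s['tcp_pos'],s['contact_force'],s['moment'],incab(s['tcp_pos']))
```

```text
[ 0.52920391 -0.17782696  0.163459  ] [-3.49240047 -1.20948858  0.42238675] [-0.19801747  1.39881208  0.004036  ] [  7.77683214   0.4971386  163.45900451]
```

apply_moves(
  targets=[
    {"dp": [0, 0, -0.001], "yaw": 0},
    {"dp": [0, 0, -0.002], "yaw": 0},
    {"dp": [0, 0, -0.003], "yaw": 0},
    {"dp": [0, 0, -0.004], "yaw": 0},
    {"dp": [0, 0, -0.005], "yaw": 0},
    {"dp": [0, 0, -0.006], "yaw": 0},
    {"dp": [0, 0, -0.006], "yaw": 0},
  ],
)

```text
time_s: 12.18
tcp_pos: [0.5292, -0.1778, 0.1573]
eef_rot: [180.0, 0.0, -85.1]
contact_force: [-3.3, 0.4, -0.2]
gripper_width: 0.0096
gripper_force: 30.0
```

apply_moves(
  targets=[
    {"dp": [0, 0, -0.001], "yaw": 0},
    {"dp": [0, 0, -0.002], "yaw": 0},
    {"dp": [0, 0, -0.003], "yaw": 0},
    {"dp": [0, 0, -0.004], "yaw": 0},
    {"dp": [0, 0, -0.004], "yaw": 0},
  ],
)

```text
time_s: 12.6
tcp_pos: [0.5292, -0.1778, 0.1533]
eef_rot: [180.0, 0.0, -85.1]
contact_force: [-2.3, 0.4, 0.4]
gripper_width: 0.0095
gripper_force: 30.0
```

apply_moves(
  targets=[
    {"dp": [0, 0, -0.0005], "yaw": 0},
    {"dp": [0, 0, -0.001], "yaw": 0},
    {"dp": [0, 0, -0.0015], "yaw": 0},
    {"dp": [0, 0, -0.0015], "yaw": 0},
    {"dp": [0, 0, -0.0015], "yaw": 0},
  ],
)

```text
time_s: 13.02
tcp_pos: [0.5293, -0.1778, 0.152]
eef_rot: [180.0, 0.0, -85.1]
contact_force: [-2.7, -0.8, -0.3]
gripper_width: 0.0096
gripper_force: 30.0
```

apply_moves(
  targets=[
    {"dp": [0, 0, -0.0005], "yaw": 0},
    {"dp": [0, 0, -0.001], "yaw": 0},
    {"dp": [0, 0, -0.001], "yaw": 0},
    {"dp": [0, 0, -0.001], "yaw": 0},
  ],
)

```text
time_s: 13.35
tcp_pos: [0.5295, -0.1778, 0.1513]
eef_rot: [-180.0, -0.0, -85.1]
contact_force: [-3.0, 0.2, 3.0]
gripper_width: 0.0099
gripper_force: 30.0
```

The key is on the shank, with Fz 3 N at an eye height of 84 mm. I'll back off onto the nose, then release.

apply_moves(
  targets=[
    {"dp": [-0.001, -0.0001, 0.0003], "yaw": 0},
    {"dp": [-0.002, -0.0002, 0.0003], "yaw": 0},
    {"dp": [-0.003, -0.0003, 0.0003], "yaw": 0},
    {"dp": [-0.0035, -0.0003, 0.0003], "yaw": 0},
    {"dp": [-0.0035, -0.0003, 0.0003], "yaw": 0},
    {"dp": [-0.0035, -0.0003, 0.0003], "yaw": 0},
  ],
)

```text
time_s: 13.85
tcp_pos: [0.5259, -0.1781, 0.1514]
eef_rot: [-180.0, -0.0, -85.1]
contact_force: [-1.0, -0.1, 1.0]
gripper_width: 0.0098
gripper_force: 30.0
```

apply_moves(
  targets=[
    {"dp": [0, 0, 0], "yaw": 0},
    {"dp": [0, 0, 0], "yaw": 0},
    {"dp": [0, 0, 0], "yaw": 0},
    {"dp": [0, 0, 0], "yaw": 0},
    {"dp": [0, 0, 0], "yaw": 0},
    {"dp": [0, 0, 0], "yaw": 0},
    {"dp": [0, 0, 0], "yaw": 0},
  ],
  grip=0.5,
)

```text
time_s: 14.43
tcp_pos: [0.5259, -0.1781, 0.1514]
eef_rot: [-180.0, -0.0, -85.1]
contact_force: [0.4, 0.3, 0.1]
gripper_width: 0.0214
gripper_force: 0.0
```

Run:
```python
from h import *
s=get_state();print(s['time_s'],s['tcp_pos'],s['contact_force'],s['moment'],s['gripper_width'],s['gripper_force'])
```

```text
14.4333 [ 0.52592254 -0.17811022  0.15136585] [0.43502739 0.30883184 0.05661978] [0.0107634  0.08767586 0.02035687] 0.021438818506565458 0.0
```

Released with no residual force. Next: straight up, then a look.

apply_moves(
  targets=[
    {"dp": [0, 0, 0.004], "yaw": 0},
    {"dp": [0, 0, 0.01], "yaw": 0},
    {"dp": [0, 0, 0.02], "yaw": 0},
    {"dp": [0, 0, 0.035], "yaw": 0},
    {"dp": [0, 0, 0.055], "yaw": 0},
    {"dp": [0, 0, 0.08], "yaw": 0},
    {"dp": [0, 0, 0.11], "yaw": 0},
    {"dp": [0, -0.03, 0.14], "yaw": 0},
    {"dp": [0, -0.06, 0.15], "yaw": 0},
    {"dp": [0, -0.09, 0.15], "yaw": 0},
    {"dp": [0, -0.12, 0.15], "yaw": 0},
    {"dp": [0, -0.12, 0.15], "yaw": 0},
    {"dp": [0, -0.12, 0.15], "yaw": 0},
  ],
)

```text
time_s: 15.52
tcp_pos: [0.5255, -0.2995, 0.302]
eef_rot: [-180.0, -0.0, -85.3]
contact_force: [0.2, 0.6, -0.1]
gripper_width: 0.0217
gripper_force: 0.0
```

Run:
```python
from h import *
s=get_state();print(s['time_s'],s['tcp_pos'],s['contact_force'])
a=cap('scene','scene5');P=cloud(a)
im=a['image'].astype(int);R,G,B=im[...,0],im[...,1],im[...,2]
m=((R>90)&(R>1.7*G)&(R>1.7*B));Q=incab(P[m]);Q=Q[(abs(Q[:,0])<50)&(abs(Q[:,1])<50)&(Q[:,2]>60)&(Q[:,2]<170)];print(len(Q),Q.max(0))
for z in range(90,160,8):
    t=Q[abs(Q[:,2]-z)<4]
    if len(t): print(z,len(t),t.mean(0).round(1),t[:,:2].min(0).round(1),t[:,:2].max(0).round(1))
cv2.imwrite('pics/c5.png',cv2.resize(a['image'][110:230,260:380],(600,600),interpolation=cv2.INTER_CUBIC)[:,:,::-1])
```

```text
15.5167 [ 0.52547332 -0.29952134  0.30200989] [ 0.24066058  0.59444016 -0.10701023]
64 [  8.604502    12.86876377 148.75220705]
98 2 [ 3.7  5.6 99.7] [2.7 3.8] [4.6 7.3]
106 8 [  4.2   5.2 106.4] [-0.1 -4.8] [7.7 7.9]
114 9 [  1.5   4.  114. ] [-0.4 -4.6] [ 5.  11.1]
122 10 [  3.3   5.2 122.4] [ 0.4 -3.7] [ 7.  11.2]
130 7 [  2.7   5.4 128.9] [ 0.9 -2.7] [ 6.8 10.1]
138 10 [  4.    6.5 138.4] [0.6 0.2] [ 7.5 12.9]
146 18 [  4.4   0.  145.5] [  1.  -10.7] [ 8.6 10.3]
```

View pics/c5.png

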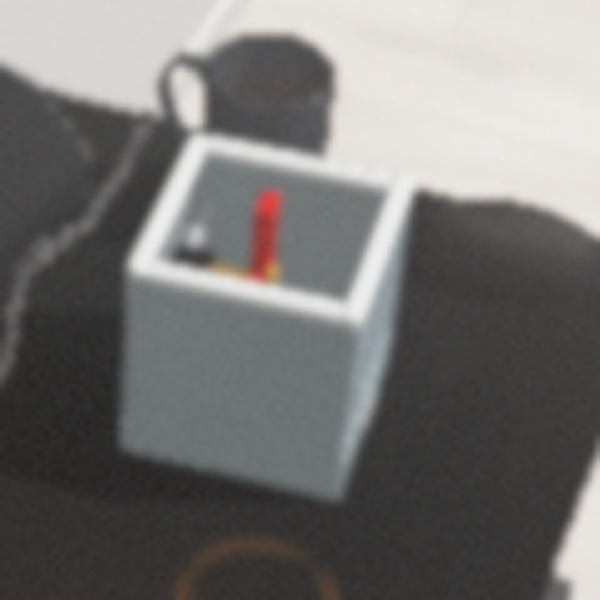

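The key hangs upright at (265,235), with the brass nose in front of it at (278,270). Its handle top is at about 147 mm as expected, and its x is about 4 mm, upright.

```bash
python3 -c "
from h import *
print(r.close_job())"
```

```text
the job is handed in; nothing more can be done
None
```

The key hangs upright on the brass hook behind its nose and the arm is clear; I handed the job in at about 16 s of the 54 s, and no verdict came back.

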